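# Feed the next culture plate to the viewing table

## Robot

A 6-joint arm with a two-finger parallel gripper is mounted at the origin on a cart in front of the work surface, level with it; the furniture and walls round the work are solid. World frame = base frame: x ahead of the robot, y to its left, z up, the work surface at z = 0. Lengths are in m, angles in rad, forces in N, time in s.
With the tool pointing down it reaches from about 0.375 to 0.925 m from the base axis. Payload 5.7 kg.
Tool frame: the origin (TCP) lies at the very end of the fingers, on their centre line; the grasp point (between the pads) lies 19 mm behind it; z points along the fingers, y is the line along which they close (so a half turn about z gives the same grasp; the last joint's range is limited). The gripper opens to 88 mm and grips with 3 to 60 N. Pads are 20 mm wide; open, the fingers measure 115 mm over their backs; the gripper's body (75 mm by 178 mm) begins 61 mm behind the grasp point.
Start: joints at [1.196, 0.359, 1.51, -0, 1.272, -0.115], TCP at [0.154, 0.58, 0.223] pointing down, gripper open.
Joint ranges: [-2.97, 2.97], [-1.01, 2.36], [0.21, 2.38], [-0.96, 4.11], [0.2, 2.71], [-2.98, 2.98]. Speed limits (rad/s): [2.39, 2.39, 3.14, 3.14, 3.14, 3.14].

## Interface

Orientations are given as a unit quaternion [w, x, y, z].
In Python, from plant import robot, viewer gives the robot as it stands.
- The arm moves only by the tool play_rows, never from a script. Its argument "steps" is a list of rows, each a list of 7 numbers: the turn, a rotation vector about the world's x, y, z in units of 5 degrees (1.0 is 5 degrees), then the shift along the world's x, y, z in cm, then the opening, from -1 (shut) to 1 (fully open), so that 0 is half open. A call has 1 to 20 rows; each row shifts and turns the commanded pose from where the row before left it; what a row does not reach is not made up. A row lasts 1/12 s, in which the tool goes at most 41.7 mm and 7.16 degrees, less where a joint would pass 70% of its speed; a pose out of reach is approached as far as the arm can. A call is refused whole if a number of a shift passes 4.17 or a number of a turn 1, either way. A call with a gripper value outside its range is refused whole. The fingers move at their own pace and stop on an object; "newtons" is the grip in N (left out, the last holds). Time passes only in rows, so rows that do not move let the fingers close. It gives the time, the measured TCP pose, the force, the opening and the grip force at its end, in the units of the state.
- robot.get_obs(): the state, without advancing time (a new reading comes with each control period).
- viewer.capture(name): name is "scene" or "top" or "wrist"; returns (picture, depth): 384x512x3 uint8, blue, green, red; 384x512 float32, m along the optical axis (not along the pixel's ray), 0 where there is no reading.
- viewer.camera_params(name): a dict with "fx", "fy", "cx", "cy" (pixels), "R" (3x3) and "t" (3): a world point X has camera coordinates R X + t; the wrist camera has in their place "hand_eye" (4x4, takes a point from camera to tool coordinates, whose origin is the TCP and whose axes are the flange's). Camera axes: x right, y down, z forward; pixel columns grow to the right and rows downward; lengths in m; the calibration is good to about 2 mm. A picture is of the moment at which its call begins: read the wrist's pose just before it. camera_params takes no time and is no camera call.
- robot.job_done(): hands the job in; it is judged then, once.
The state is a dict: "t": time; "qpos": joint angles; "qd": joint speeds; "joint_efforts": joint torques, N m; "ee_pos": TCP position; "ee_rot": TCP orientation; "contact_force": force on the tool from outside, world axes, zero at the start; "moment": the same for the moment, N m; "grip_width": finger opening in m; "finger_force": force on a finger pad.
Only numpy, scipy, OpenCV 4.12 (cv2) and the standard library are available. Lean on these libraries where they do the work, as an engineer would, in place of code of your own. Each camera call takes 0.05 s, during which the arm holds its last target. There are 200 camera calls.

## Task

Bring the next culture dish out for counting: hook a fingertip behind the lip of the feeder's slide and draw it out to its stop, so that the lowest dish comes out from under the stack, then push that dish sideways across onto the white viewing table until it rests against the end stop. Then push the empty slide fully home again so that the next dish drops into it. Nothing is to be picked up: keep the dishes flat, the rest of the stack in the magazine, and leave the other things on the bench where they are.

Things in the scene. Friction and masses are not known exactly. Their poses are not given: they have to be found in the camera images.
- feeder: Dish feeder, fixed to the bench, white and bare metal, 300 mm long. Origin: on the bench under the centre of the dish magazine; +x along the rails from the slide's lip to the white housing at the back (41 mm high), away from the robot within 0.25 rad; +y left, to the viewing table; z up. Magazine: plate 76 x 94 mm centred there, top 38 mm up, with four steel rods to 86 mm.
- slide_body (a joint): How far the feeder's slide is drawn out, m: 0 = fully home, 0.095 = at its outer stop. It moves along the feeder's -x and stays where it is left (friction 2 N, drag 6 N per m/s). It runs between fixed rails, 12.5 mm high, at y = 34 to 41 mm on either side, which reach forward to x = -141 mm of the feeder.
- lip (a point): On the slide, moves with it, axes as the feeder's: back face (toward the magazine) of the slide's lip, mid-width, 30 mm above the bench; x = -88 mm of the feeder at joint 0. Lip: upright, 66 mm wide, 6 mm thick, top 36 mm above the bench with a rolled edge 7.6 mm thick. Behind it a finger well 47 mm long, open at both sides, floor 14 mm above the bench; then a low bar 10 mm thick, top at 24 mm.
- pocket (a point): On the slide: floor of its dish pocket, 14 mm above the bench, mid-width. Pocket, x = -31 to 33 mm from here, open at both sides, between the low bar and the bevelled tail deck (top 27.5 mm), which pushes the dish out and then carries the stack. At x = 0 of the feeder at joint 0, x = -95 mm at the outer stop; the dish then lies about 4 mm behind it, in line with the viewing table.
- stop_seat (a point): Fixed to the feeder at x = -92, y = 81 mm, on the viewing table (grid-lined white plate, 12.5 mm above the bench, y = 41 to 119 mm): where a dish's origin lies when the dish touches the end stop (a bar, face at y = 110 mm), midway between two guide fences along y, 68 mm apart, from y = 40 mm on with flared near ends. Fences and bar are 22.5 mm high. Axes as the feeder's.
- dish_1: Covered clear culture dish with tan agar, 58 mm across, 15 mm high, 28 to 49 g, loose. Origin: centre of its underside, z up. This is the lowest of the four alike dishes, in the slide's pocket.
- dish_2: Alike dish, second from below; drops 15 mm into the slide's pocket when the empty slide comes home. Origin: centre of its underside.
- dish_3: Alike dish, third from below. Origin: centre of its underside.
- dish_4: Alike dish, top of the stack. Origin: centre of its underside; its top is 74 mm above the bench at the start.
- marker: Bystander: felt marker lying to the right of the feeder, 135 mm long, 17 mm thick, loose. Origin: centre of its underside.
- flask: Bystander: small conical glass flask, 62 mm across, 84 mm high, standing to the right of the magazine, loose. Origin: centre of its underside.
- label_roll: Bystander: roll of white labels, 63 mm across, 25 mm high, lying left of the magazine, loose. Origin: centre of its underside.
Things that resemble listed ones, but are neither listed nor needed, are in the scene too. What is shaped like the dish_4 but blue or orange is not meant.

How it is judged:
By the outcome, as a careful person would: the job done as asked, in the order asked, and still so for the second after the job is handed in, with the robot touching nothing.
It also fails if it takes over 61 s, if anything falls off the work surface, if the arm or the gripper's body presses on something with over 40 N, if the wrist force passes 120 N, or if a joint passes its speed limit or range.

## Working session

There is one attempt and no reset: what is moved stays moved. The work goes in short steps, Python scripts to look and compute and a tool call to move; the robot and the scene stay as the last step left them, time stands still between calls to the robot, and variables do not carry over. Pictures are saved under pics/ and viewed, at most 10 in all, crops included, and the job is handed in when it is done.

Besides the shell and the picture viewer there is one more tool, called after "Request:" as a command line: name --pt "numbers of a row" for each row, then --argument value for the rest. play_rows: Moves the arm, as the interface text tells. Its arguments: {"type":"object","properties":{"steps":{"type":"array"},"newtons":{"type":"number"}},"required":["steps"]}

```bash
mkdir -p pics; ls
cat > h.py <<'E'
import numpy as np,cv2
from plant import robot,viewer
def cap(n,save=None):
    im,d=viewer.capture(n); im=np.array(im)
    if save: cv2.imwrite('pics/'+save,im)
    return im,np.array(d)
def world(n,d):
    p=viewer.camera_params(n); v,u=np.mgrid[:384,:512]
    c=np.stack([(u-p['cx'])/p['fx']*d,(v-p['cy'])/p['fy']*d,d],-1)
    return (c-np.array(p['t']))@np.array(p['R'])
E
python3 - <<'E'
from h import *
for n in('scene','top'):
    im,d=cap(n,n+'0.png'); W=world(n,d); np.save(n+'W.npy',W); print(n,viewer.camera_params(n))
o=robot.get_obs(); print({k:np.round(v,3) for k,v in o.items()})
E
```

```text
pics
scene {'fx': 435.9930942840002, 'fy': 435.9930942840002, 'cx': 257.63813593743726, 'cy': 188.00025040922907, 'R': array([[-0.74033877, -0.67221056,  0.00561006],
       [-0.41988332,  0.45588885, -0.78476962],
       [ 0.52497286, -0.58335094, -0.61976219]]), 't': array([0.50264432, 0.34214691, 0.52375984])}
top {'fx': 430.1358361700806, 'fy': 430.1358361700806, 'cx': 258.99776777024647, 'cy': 192.56727308905087, 'R': array([[ 0.02862136, -0.99897751,  0.03499635],
       [-0.99303912, -0.03241812, -0.11323592],
       [ 0.11425466, -0.03151178, -0.9929516 ]]), 't': array([-0.0453713 ,  0.68620156,  1.03975211])}
{'t': np.float64(0.1), 'qpos': array([ 1.196,  0.359,  1.511,  0.   ,  1.273, -0.115]), 'qd': array([-0.   , -0.003, -0.001,  0.001, -0.001, -0.001]), 'joint_efforts': array([-1.0000e-03, -5.1636e+01, -2.7141e+01,  6.8000e-02,  2.8000e-02,
       -0.0000e+00]), 'ee_pos': array([0.154, 0.579, 0.222]), 'ee_rot': array([-0.   ,  0.13 ,  0.992, -0.001]), 'contact_force': array([-0.265,  0.314,  0.546]), 'moment': array([ 0.007, -0.033,  0.053]), 'finger_force': np.float64(0.0), 'grip_width': np.float64(0.088)}
```

View pics/scene0.png

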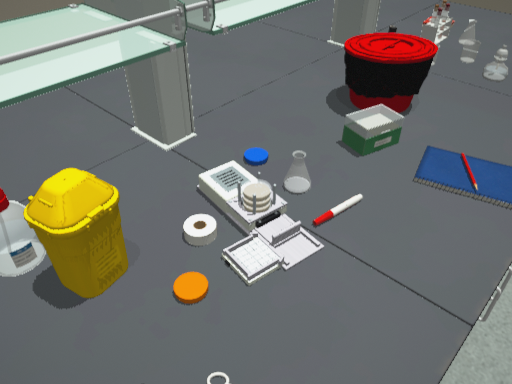

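View pics/top0.png

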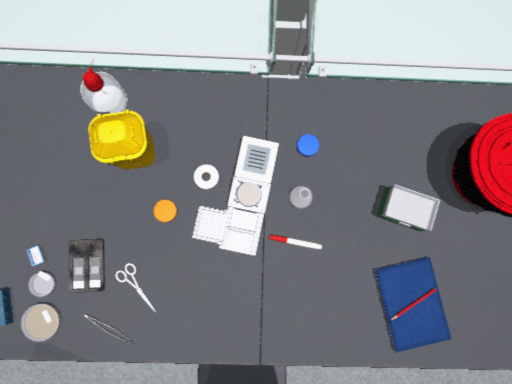

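The scene shows the feeder with its housing at the back, and the viewing table on the left. In the top view the magazine is near pixel (249,194), the lip near (245,222), the viewing table at (210,225), and the flask and marker to the right. Next I'll fit the feeder pose.

Run:
```python
from h import *
im=cv2.imread('pics/top0.png'); W=np.load('topW.npy')
r=slice(125,265);c=slice(180,330)
cv2.imwrite('pics/c1.png',cv2.resize(im[r,c],None,fx=5,fy=4,interpolation=cv2.INTER_CUBIC)[:600,:750])
Z=W[...,2]
def rep(name,m):
    n,l,s,ce=cv2.connectedComponentsWithStats(m.astype(np.uint8))
    for i in range(1,n):
        if s[i,4]>25:
            P=W[l==i]; print(name,s[i],ce[i].round(1),np.median(P,0).round(4),cv2.minAreaRect(P[:,:2].astype(np.float32)))
sub=np.zeros(Z.shape,bool); sub[r,c]=1
rep('hous',sub&(Z>.036)&(Z<.046))
rep('feeder',sub&(Z>.008)&(Z<.1))
rep('dish',sub&(Z>.066)&(Z<.08))
print('bench z',np.median(Z[240:260,280:320]))
```

```text
hous [ 227  136   51   77 2023] [253.8 168.4] [ 0.753  -0.0113  0.0409] ((0.7350434064865112, -0.006986364722251892), (0.09392828494310379, 0.1840810924768448), 79.85015106201172)
hous [293 188  18  16  56] [299.6 198. ] [ 0.6732 -0.121   0.0419] ((0.6792768239974976, -0.1296691596508026), (0.04390686750411987, 0.03268694132566452), 63.474422454833984)
feeder [297 134  22  22 381] [307.2 144.6] [ 0.8198 -0.1471  0.015 ] ((0.8205562829971313, -0.14811113476753235), (0.05630079656839371, 0.05605305731296539), 6.032815933227539)
feeder [ 192  136   86  118 4560] [241.2 194.9] [0.6673 0.0112 0.0379] ((0.6895830035209656, 0.03875383734703064), (0.16790013015270233, 0.29017549753189087), 79.67030334472656)
feeder [193 164  26  26 444] [205.4 176.6] [0.7256 0.1126 0.0255] ((0.7257168889045715, 0.11245953291654587), (0.061546605080366135, 0.06111583486199379), 46.31197738647461)
feeder [289 185  23  24 387] [299.7 196.7] [ 0.6778 -0.1244  0.0351] ((0.6839126348495483, -0.130881205201149), (0.05976968631148338, 0.057323016226291656), 0.777241051197052)
feeder [269 234  52  15 297] [294.6 241.4] [ 0.5682 -0.12    0.0144] ((0.5683632493019104, -0.11960408836603165), (0.13438904285430908, 0.01539501640945673), 80.7493667602539)
dish [237 181  25  25 444] [248.5 192.8] [0.6816 0.0022 0.0744] ((0.6818863749504089, 0.0026723556220531464), (0.05650143697857857, 0.056497812271118164), 77.33137512207031)
bench z 0.0012911213815870702
```

View pics/c1.png

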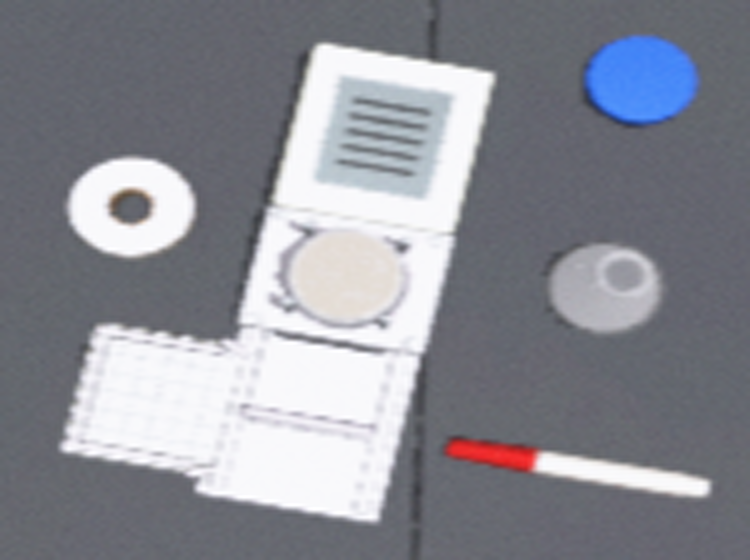

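The crop shows the plate and dish centred at about pixel (249,193), the lip as the dark-edged line near (242,229), and yaw near -10°. I'll check the lip and other parts in the feeder frame.

```bash
cat >> h.py <<'E'
YAW=-0.179; O=np.array([.682,.0027,0])
Rf=np.array([[np.cos(YAW),-np.sin(YAW),0],[np.sin(YAW),np.cos(YAW),0],[0,0,1]])
F=lambda P:(P-O)@Rf
G=lambda p:Rf@np.array(p)+O
E
python3 - <<'E'
from h import *
for n in('top','scene'):
    P=F(np.load(n+'W.npy')).reshape(-1,3)
    m=(P[:,0]>-.2)&(P[:,0]<.25)&(abs(P[:,1])<.16)
    P=P[m]*1000
    def rg(name,s):
        q=P[s]; print(n,name,len(q),np.percentile(q,[2,50,98],axis=0).round(1).tolist() if len(q) else '')
    x,y,z=P.T
    rg('housing',(z>37)&(z<46)&(x>45)&(abs(y)<60))
    rg('plate',(z>35)&(z<42)&(x<38)&(x>-50)&(abs(y)<60))
    rg('lip',(z>28)&(z<42)&(x<-60)&(abs(y)<45))
    rg('dish',(z>70)&(z<78))
    rg('table',(z>8)&(z<28)&(y>45)&(x<-35)&(x>-160))
    rg('flask',(z>8)&(z<90)&(y<-60)&(x>-50)&(x<60))
    rg('slide',(z>8)&(z<26)&(abs(y)<60)&(x<-35))
E
```

```text
top housing 1391 [[46.8, -44.4, 37.7], [94.3, 0.1, 41.7], [142.9, 44.5, 45.4]]
top plate 539 [[-37.3, -46.0, 35.3], [-4.4, -1.4, 38.3], [37.1, 45.8, 41.5]]
top lip 78 [[-94.5, -31.7, 31.4], [-90.9, -0.9, 36.2], [-87.2, 30.8, 39.9]]
top dish 427 [[-26.0, -26.8, 70.8], [0.0, -0.6, 74.4], [26.0, 25.6, 77.4]]
top table 946 [[-132.3, 46.4, 8.9], [-92.2, 81.8, 13.4], [-51.7, 116.9, 25.3]]
top flask 386 [[-1.9, -157.0, 9.5], [18.1, -125.5, 35.1], [53.0, -104.3, 86.1]]
top slide 1153 [[-139.7, -42.7, 8.2], [-76.6, 11.1, 13.5], [-39.1, 58.1, 23.6]]
scene housing 1117 [[47.8, -43.4, 37.5], [94.8, 7.8, 40.0], [140.4, 44.9, 42.1]]
scene plate 552 [[-39.0, -45.8, 35.1], [-21.8, 25.4, 36.7], [35.5, 45.8, 41.1]]
scene lip 143 [[-95.6, -32.3, 28.4], [-93.8, 1.7, 34.0], [-88.9, 31.7, 36.3]]
scene dish 550 [[-27.8, -140.8, 70.6], [1.4, -3.2, 72.7], [34.1, 26.5, 77.4]]
scene table 1616 [[-134.6, 46.5, 8.5], [-93.8, 83.8, 12.0], [-54.5, 117.5, 22.7]]
scene flask 732 [[-2.5, -146.9, 9.1], [15.3, -122.0, 37.3], [38.6, -104.0, 82.7]]
scene slide 1557 [[-137.0, -40.5, 9.0], [-70.0, 20.5, 12.6], [-36.9, 58.1, 24.3]]
```

Request:
play_rows --pt "0 0 0.93 2.3 -2.8 0 -1" --pt "0 0 0 2.3 -2.8 0 -1" --pt "0 0 0 2.3 -2.8 0 -1" --pt "0 0 0 2.3 -2.8 0 -1" --pt "0 0 0 2.3 -2.8 0 -1" --pt "0 0 0 2.3 -2.8 0 -1" --pt "0 0 0 2.3 -2.8 0 -1" --pt "0 0 0 2.3 -2.8 0 -1" --pt "0 0 0 2.3 -2.8 0 -1" --pt "0 0 0 2.3 -2.8 0 -1" --pt "0 0 0 2.3 -2.8 0 -1" --pt "0 0 0 2.3 -2.8 0 -1" --pt "0 0 0 2.3 -2.8 0 -1" --pt "0 0 0 2.3 -2.8 0 -1" --pt "0 0 0 2.3 -2.8 0 -1" --pt "0 0 0 2.3 -2.8 0 -1" --pt "0 0 0 2.3 -2.8 0 -1" --pt "0 0 0 2.3 -2.8 0 -1" --pt "0 0 0 2.3 -2.8 0 -1" --pt "0 0 0 2.3 -2.8 0 -1"

```text
t: 1.77
ee_pos: [0.6147, 0.0182, 0.2222]
ee_rot: [-0.0, 0.089, 0.996, -0.0]
contact_force: [1.1, 0.2, 0.9]
grip_width: 0.0006
finger_force: 0.0
```

Request:
play_rows --pt "0 0 0 0.3 -0.5 -3 -1" --pt "0 0 0 0 0 -3.5 -1" --pt "0 0 0 0 0 -3.5 -1" --pt "0 0 0 0 0 -3 -1" --pt "0 0 0 0 0 -3 -1" --pt "0 0 0 0 0 0 -1" --pt "0 0 0 0 0 0 -1"

```text
t: 2.35
ee_pos: [0.6154, 0.015, 0.0611]
ee_rot: [-0.002, 0.089, 0.996, -0.0]
contact_force: [0.7, 0.3, 0.7]
grip_width: 0.0007
finger_force: 0.0
```

Run:
```python
from h import *
o=robot.get_obs(); print(o['ee_pos'],F(o['ee_pos']))
im,d=cap('scene','s1.png')
cv2.imwrite('pics/s1c.png',cv2.resize(im[130:300,170:360],None,fx=3.5,fy=3.5,interpolation=cv2.INTER_CUBIC))
P=F(world('scene',d)).reshape(-1,3)*1000
x,y,z=P.T; s=(z>62)&(z<85)&(abs(y)<60)&(x<-42)&(x>-120); print(s.sum(),np.percentile(P[s],[3,50,97],axis=0).round(1))
```

```text
[0.61538362 0.01495406 0.06114412] [-0.06773378  0.00019751  0.06114412]
143 [[-80.9  -6.6  62.8]
 [-78.2   9.1  73.5]
 [-59.   11.1  84.3]]
```

View pics/s1c.png

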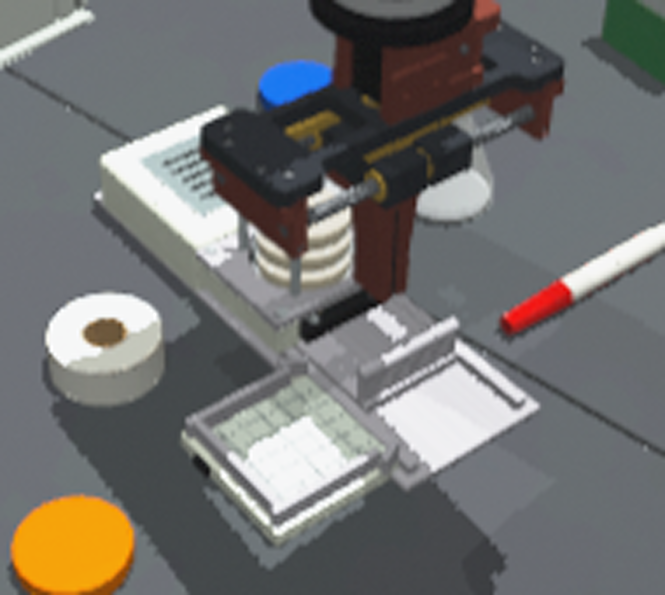

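The fingers sit over the finger well, behind the lip (crop pixel ~(390,290), with the lip at (420,345)) and clear of the magazine. Next I descend and draw.

Request:
play_rows --pt "0 0 0 0 0 -2 -1" --pt "0 0 0 0 0 -1.5 -1" --pt "0 0 0 0 0 -0.6 -1" --pt "0 0 0 0 0 0 -1" --pt "0 0 0 -0.49 0.09 0 -1" --pt "0 0 0 -0.39 0.07 0 -1" --pt "0 0 0 -0.39 0.07 0 -1" --pt "0 0 0 0 0 0 -1"

```text
t: 3.07
ee_pos: [0.6048, 0.0172, 0.0229]
ee_rot: [0.001, 0.089, 0.996, -0.0]
contact_force: [-0.8, -0.3, 0.8]
grip_width: 0.0008
finger_force: 0.2
```

Request:
play_rows --pt "0 0 0 -0.39 0.07 -0.1 -1" --pt "0 0 0 -0.59 0.11 -0.1 -1" --pt "0 0 0 -0.79 0.14 0 -1" --pt "0 0 0 -0.79 0.14 0 -1" --pt "0 0 0 -0.79 0.14 0 -1" --pt "0 0 0 -0.79 0.14 0 -1" --pt "0 0 0 -0.79 0.14 0 -1" --pt "0 0 0 -0.79 0.14 0 -1" --pt "0 0 0 -0.79 0.14 0 -1" --pt "0 0 0 -0.79 0.14 0 -1" --pt "0 0 0 -0.69 0.12 0 -1" --pt "0 0 0 -0.59 0.11 0 -1" --pt "0 0 0 -0.39 0.07 0 -1" --pt "0 0 0 0 0 0 -1"

```text
t: 4.23
ee_pos: [0.5142, 0.0332, 0.0196]
ee_rot: [0.0, 0.089, 0.996, -0.0]
contact_force: [2.7, -0.1, 1.3]
grip_width: 0.0006
finger_force: 1.4
```

Run:
```python
from h import *
o=robot.get_obs(); print(o['ee_pos'],F(o['ee_pos']),o['contact_force'])
```

```text
[0.51422803 0.03321915 0.01962364] [-1.70525150e-01  1.60452328e-04  1.96236367e-02] [ 2.66570195 -0.06119451  1.32376816]
```

Request:
play_rows --pt "0 0 0 -0.2 0.035 0 -1" --pt "0 0 0 -0.2 0.035 0 -1" --pt "0 0 0 -0.1 0.02 0 -1" --pt "0 0 0 0 0 0 -1"

```text
t: 4.57
ee_pos: [0.5141, 0.0333, 0.0199]
ee_rot: [0.004, 0.089, 0.996, -0.0]
contact_force: [10.1, -2.4, -8.1]
grip_width: 0.0006
finger_force: 5.5
```

Request:
play_rows --pt "0 0 0 0.79 -0.14 0 -1" --pt "0 0 0 0.59 -0.11 0 -1" --pt "0 0 0 0 0 1.5 -1" --pt "0 0 0 0 0 3.5 -1" --pt "0 0 0 0 0 3.5 -1" --pt "0 0 0 -1 -3.5 0 -1" --pt "0 0 0 -1 -3.5 0 -1" --pt "0 0 0 -1 -3.5 0 -1" --pt "0 0 0 0 0 0 -1"

```text
t: 5.32
ee_pos: [0.4908, -0.0776, 0.1044]
ee_rot: [-0.002, 0.091, 0.996, -0.001]
contact_force: [0.6, 0.7, 1.2]
grip_width: 0.0008
finger_force: 0.0
```

Run:
```python
from h import *
o=robot.get_obs(); print(o['ee_pos'],F(o['ee_pos']))
for n in('top','scene'):
    im,d=cap(n,n+'2.png')
    if n=='scene': cv2.imwrite('pics/s2c.png',cv2.resize(im[130:300,170:360],None,fx=3.5,fy=3.5,interpolation=cv2.INTER_CUBIC))
    P=F(world(n,d)).reshape(-1,3)*1000
    x,y,z=P.T
    for name,s in dict(dish=(z>26.5)&(z<33)&(abs(y)<40)&(x<-55)&(x>-130),lip=(z>26)&(z<40)&(abs(y)<40)&(x<-150)&(x>-210)).items():
        print(n,name,s.sum(),np.percentile(P[s],[3,50,97],axis=0).round(1) if s.any() else '')
```

```text
[ 0.49082823 -0.07758907  0.10437337] [-0.17382215 -0.11304353  0.10437337]
top dish 404 [[-121.3  -25.1   26.8]
 [ -94.7    1.2   29.2]
 [ -56.8   24.9   32.4]]
top lip 72 [[-189.2  -22.4   32.4]
 [-185.4    4.    36. ]
 [-182.3   30.5   38.8]]
scene dish 493 [[-120.3  -24.9   26.6]
 [ -95.9    0.5   27.8]
 [ -67.3   25.2   29.4]]
scene lip 188 [[-190.4  -31.1   26.4]
 [-188.7    1.1   33.7]
 [-183.9   31.2   36.2]]
```

View pics/s2c.png

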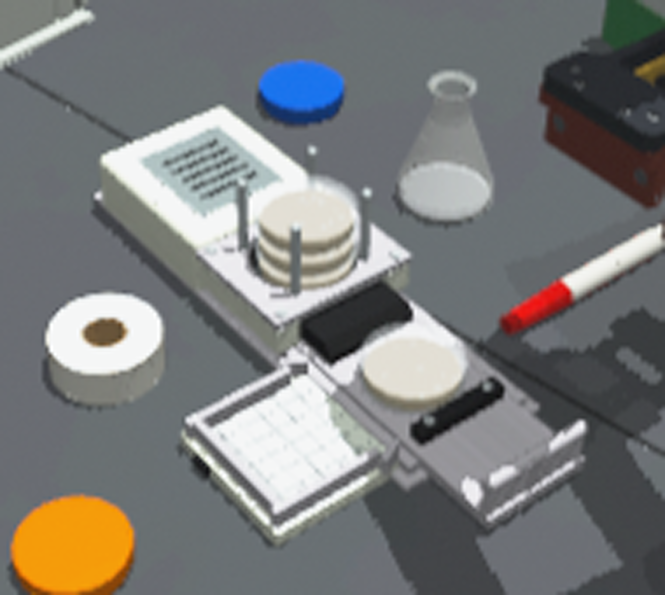

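The slide is out at its stop (lip x ≈ -184). The dish is alone in the pocket (crop px (413,368)), with three dishes still in the magazine. Next I position beside the dish.

Request:
play_rows --pt "0 0 0 3.05 1.55 0 -1" --pt "0 0 0 3.05 1.55 0 -1" --pt "0 0 0 3.05 1.55 0 -1" --pt "0 0 0 0 0 -2.5 -1" --pt "0 0 0 0 0 -2 -1" --pt "0 0 0 0 0 0 -1" --pt "0 0 0 0 0 0 -1"

```text
t: 6.0
ee_pos: [0.5831, -0.0252, 0.0582]
ee_rot: [-0.003, 0.088, 0.996, 0.0]
contact_force: [0.1, -0.2, -0.0]
grip_width: 0.0004
finger_force: 0.0
```

Run:
```python
from h import *
o=robot.get_obs(); print(o['ee_pos'],F(o['ee_pos']),o['contact_force'],G([-.092,-.051,.02]))
```

```text
[ 0.58312086 -0.02522242  0.05820551] [-0.09232781 -0.04508128  0.05820551] [ 0.11593631 -0.20964656 -0.01130421] [ 0.58238963 -0.03110493  0.02      ]
```

Request:
play_rows --pt "0 0 0 -0.1 -0.6 -0.5 -1" --pt "0 0 0 0 0 -1.5 -1" --pt "0 0 0 0 0 -1.5 -1" --pt "0 0 0 0 0 -0.4 -1" --pt "0 0 0 0 0 0 -1" --pt "0 0 0 0 0 0 -1"

```text
t: 6.5
ee_pos: [0.5843, -0.0333, 0.0214]
ee_rot: [0.0, 0.089, 0.996, -0.0]
contact_force: [-0.0, -0.6, -0.1]
grip_width: 0.0008
finger_force: 0.0
```

Request:
play_rows --pt "0 0 0 -0.05 0.3 -0.1 -1" --pt "0 0 0 -0.02 0.4 0 -1" --pt "0 0 0 0.09 0.49 0 -1" --pt "0 0 0 0.12 0.69 0 -1" --pt "0 0 0 0.12 0.69 0 -1" --pt "0 0 0 0.12 0.69 0 -1" --pt "0 0 0 0.12 0.69 0 -1" --pt "0 0 0 0.12 0.69 0 -1" --pt "0 0 0 0.12 0.69 0 -1" --pt "0 0 0 0.12 0.69 0 -1" --pt "0 0 0 0.12 0.69 0 -1" --pt "0 0 0 0.12 0.69 0 -1" --pt "0 0 0 0.09 0.49 0 -1" --pt "0 0 0 0 0 0 -1"

```text
t: 7.67
ee_pos: [0.5961, 0.047, 0.0196]
ee_rot: [0.0, 0.089, 0.996, 0.0]
contact_force: [-0.0, -0.2, 0.1]
grip_width: 0.0005
finger_force: 0.0
```

```bash
cat > look.py <<'E'
import sys
from h import *
o=robot.get_obs(); print(o['t'],o['ee_pos'],F(o['ee_pos']),o['contact_force'])
k=sys.argv[1]
for n in('top','scene'):
    im,d=cap(n,n+k+'.png')
    if n=='scene': cv2.imwrite('pics/s%sc.png'%k,cv2.resize(im[130:300,170:360],None,fx=3.5,fy=3.5,interpolation=cv2.INTER_CUBIC))
    P=F(world(n,d)).reshape(-1,3)*1000
    x,y,z=P.T
    for name,s in dict(dish=(z>25)&(z<31)&(y>20)&(y<125)&(x<-55)&(x>-130),lip=(z>26)&(z<40)&(abs(y)<40)&(x<-75)&(x>-210),stack=(z>45)&(z<80)&(abs(y)<30)&(abs(x)<30)).items():
        print(n,name,s.sum(),np.percentile(P[s],[2,50,98],axis=0).round(1).tolist() if s.any() else '')
E
python3 look.py 3
```

```text
7.6667 [0.59610877 0.04703635 0.01961583] [-0.09241277  0.02833539  0.01961583] [-0.03962691 -0.19463561  0.09997031]
top dish 0 
top lip 78 [[-189.1, -26.5, 28.6], [-185.5, 1.1, 35.4], [-159.4, 31.0, 39.1]]
top stack 297 [[-15.0, -26.1, 68.0], [5.9, 2.1, 72.7], [24.4, 25.7, 77.1]]
scene dish 607 [[-122.3, 25.4, 25.1], [-97.9, 67.1, 26.5], [-68.4, 93.8, 29.3]]
scene lip 279 [[-190.6, -31.4, 26.3], [-187.2, 17.4, 33.6], [-85.1, 38.2, 38.7]]
scene stack 227 [[-25.4, -23.7, 54.1], [15.0, 6.4, 70.9], [25.3, 26.2, 77.9]]
```

Request:
play_rows --pt "0 0 0 0.07 0.39 0 -1" --pt "0 0 0 0.05 0.29 0 -1" --pt "0 0 0 0.04 0.2 0 -1" --pt "0 0 0 0.02 0.1 0 -1" --pt "0 0 0 0 0 0 -1"

```text
t: 8.18
ee_pos: [0.5978, 0.0559, 0.0196]
ee_rot: [0.0, 0.089, 0.996, -0.0]
contact_force: [0.1, 0.4, 0.7]
grip_width: 0.0006
finger_force: 0.0
```

Request:
play_rows --pt "0 0 0 0.03 0.15 0 -1" --pt "0 0 0 0.03 0.15 0 -1" --pt "0 0 0 0 0 0 -1"

```text
t: 8.43
ee_pos: [0.5984, 0.0589, 0.0196]
ee_rot: [0.0, 0.089, 0.996, -0.0]
contact_force: [-0.3, 0.8, -0.9]
grip_width: 0.0002
finger_force: 0.0
```

Request:
play_rows --pt "0 0 0 0.02 0.1 0 -1" --pt "0 0 0 0.02 0.1 0 -1" --pt "0 0 0 0 0 0 -1"

```text
t: 8.68
ee_pos: [0.5985, 0.0597, 0.0196]
ee_rot: [-0.0, 0.089, 0.996, -0.001]
contact_force: [-1.3, -4.8, 1.8]
grip_width: 0.0006
finger_force: 2.5
```

```bash
python3 look.py 4
```

```text
8.6833 [0.59847255 0.05972843 0.01960808] [-0.09234653  0.04124554  0.01960808] [-1.29757696 -4.8197085   1.8488475 ]
top dish 0 
top lip 50 [[-189.2, -6.4, 30.1], [-185.4, 12.2, 35.7], [-181.1, 31.3, 39.0]]
top stack 303 [[-23.5, -27.1, 62.8], [5.7, -5.5, 72.7], [24.3, 25.5, 77.0]]
scene dish 602 [[-121.6, 45.2, 25.1], [-98.2, 79.6, 26.4], [-70.9, 106.4, 29.3]]
scene lip 206 [[-190.6, -31.4, 26.3], [-188.4, 6.5, 33.7], [-103.3, 38.9, 37.3]]
scene stack 156 [[0.2, -8.8, 52.8], [16.2, 13.8, 70.9], [24.2, 27.1, 78.1]]
```

View pics/s4c.png

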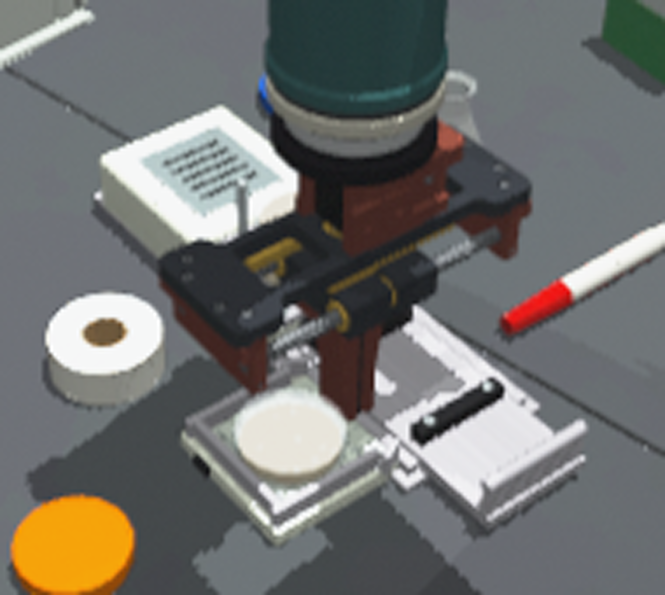

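The dish sits against the end stop between the fences (crop px (290,435)), with a 5 N reaction. Next I retreat and go round in front of the lip.

Request:
play_rows --pt "0 0 0 -0.14 -0.74 0 -1" --pt "0 0 0 -0.14 -0.74 0 -1" --pt "0 0 0 0 0 2.5 -1" --pt "0 0 0 0 0 3 -1" --pt "0 0 0 -3.14 -0.09 0.5 -1" --pt "0 0 0 -3.14 -0.09 0 -1" --pt "0 0 0 -3.14 -0.09 0 -1" --pt "0 0 0 -3.14 -0.09 0 -1" --pt "0 0 0 0 0 0 -1" --pt "0 0 0 0 0 0 -1"

```text
t: 9.62
ee_pos: [0.4682, 0.0422, 0.0797]
ee_rot: [-0.001, 0.089, 0.996, 0.0]
contact_force: [-0.1, 0.1, 0.7]
grip_width: 0.0006
finger_force: 0.0
```

```bash
python3 look.py 5; python3 -c "
from h import *
print(G([-.215,0,.022]))"
```

```text
9.6167 [0.46819533 0.04217088 0.07969629] [-0.21741617  0.00077323  0.07969629] [-0.14205459  0.07709326  0.73249926]
top dish 389 [[-125.1, 49.3, 25.2], [-94.6, 80.0, 27.8], [-57.2, 107.4, 30.5]]
top lip 99 [[-189.3, -31.1, 26.1], [-184.9, -3.5, 34.5], [-127.5, 30.8, 39.8]]
top stack 462 [[-28.4, -26.1, 56.0], [-2.5, -0.7, 72.7], [23.5, 25.3, 76.4]]
scene dish 587 [[-122.4, 52.2, 25.1], [-96.3, 80.5, 26.4], [-67.9, 106.1, 28.4]]
scene lip 167 [[-190.6, -24.0, 26.5], [-188.6, 5.7, 33.5], [-183.8, 31.7, 36.4]]
scene stack 769 [[-29.4, -26.1, 47.1], [-8.8, 7.3, 70.3], [23.6, 27.3, 77.5]]
[0.47043522 0.04097981 0.022     ]
```

Request:
play_rows --pt "0 0 0 0 0 -2.5 -1" --pt "0 0 0 0 0 -2.5 -1" --pt "0 0 0 0 0 -0.7 -1" --pt "0 0 0 0.39 -0.07 0 -1" --pt "0 0 0 0.59 -0.11 0 -1" --pt "0 0 0 0.59 -0.11 0 -1" --pt "0 0 0 0.69 -0.12 0 -1" --pt "0 0 0 0.69 -0.12 0 -1" --pt "0 0 0 0.69 -0.12 0 -1" --pt "0 0 0 0.69 -0.12 0 -1" --pt "0 0 0 0.69 -0.12 0 -1" --pt "0 0 0 0.69 -0.12 0 -1" --pt "0 0 0 0.69 -0.12 0 -1" --pt "0 0 0 0.69 -0.12 0 -1" --pt "0 0 0 0.69 -0.12 0 -1" --pt "0 0 0 0.69 -0.12 0 -1" --pt "0 0 0 0.69 -0.12 0 -1" --pt "0 0 0 0.59 -0.11 0 -1" --pt "0 0 0 0.39 -0.07 0 -1" --pt "0 0 0 0 0 0 -1"

```text
t: 11.38
ee_pos: [0.5735, 0.0241, 0.0226]
ee_rot: [0.001, 0.089, 0.996, -0.0]
contact_force: [-0.0, -0.9, -0.9]
grip_width: 0.0003
finger_force: 0.0
```

```bash
python3 look.py 6
```

```text
11.3833 [0.57350831 0.02411478 0.02264542] [-0.11057104  0.00175615  0.02264542] [-0.04873346 -0.8631345  -0.8897821 ]
top dish 0 
top lip 0 
top stack 459 [[-26.7, -25.5, 46.9], [0.0, 0.2, 64.3], [25.3, 26.0, 71.9]]
scene dish 587 [[-121.7, 31.5, 25.1], [-97.7, 80.4, 26.4], [-70.6, 106.2, 28.6]]
scene lip 152 [[-123.8, -5.5, 26.4], [-106.0, 12.0, 33.4], [-94.1, 32.2, 39.5]]
scene stack 365 [[-8.0, -26.0, 50.8], [11.5, -1.0, 64.9], [25.9, 26.6, 78.2]]
```

Request:
play_rows --pt "0 0 0 0.25 -0.05 0 -1" --pt "0 0 0 0.2 -0.04 0 -1" --pt "0 0 0 0 0 0 -1"

```text
t: 11.73
ee_pos: [0.5762, 0.0237, 0.0226]
ee_rot: [-0.0, 0.089, 0.996, 0.0]
contact_force: [-2.5, 0.5, -0.3]
grip_width: 0.0005
finger_force: 0.6
```

Request:
play_rows --pt "0 0 0 0.2 -0.04 0 -1" --pt "0 0 0 0.15 -0.03 0 -1" --pt "0 0 0 0 0 0 -1"

```text
t: 11.98
ee_pos: [0.5784, 0.0232, 0.0225]
ee_rot: [-0.001, 0.089, 0.996, 0.0]
contact_force: [-4.3, 2.6, 3.6]
grip_width: 0.0004
finger_force: 2.3
```

Request:
play_rows --pt "0 0 0 0.15 -0.03 0 -1" --pt "0 0 0 0.15 -0.03 0 -1" --pt "0 0 0 0 0 0 -1"

```text
t: 12.23
ee_pos: [0.5785, 0.023, 0.0221]
ee_rot: [-0.004, 0.089, 0.996, 0.0]
contact_force: [-9.7, 2.7, 7.5]
grip_width: 0.0005
finger_force: 5.1
```

```bash
python3 look.py 7
```

```text
12.2333 [0.57849476 0.02303417 0.02214589] [-0.10547187  0.00158062  0.02214589] [-9.71292027  2.69754335  7.49790091]
top dish 0 
top lip 0 
top stack 438 [[-24.6, -26.4, 53.7], [2.8, -0.5, 59.3], [27.2, 25.4, 64.3]]
scene dish 595 [[-121.9, 49.2, 25.1], [-96.4, 81.0, 26.5], [-70.3, 105.9, 28.8]]
scene lip 145 [[-118.2, -6.0, 26.6], [-100.1, 11.8, 33.0], [-89.4, 31.9, 39.4]]
scene stack 232 [[3.2, -26.4, 48.6], [20.5, -4.4, 58.1], [28.8, 26.3, 79.1]]
```

At the home stop, and the stack has dropped to 59 mm. Next I retreat and check.

Request:
play_rows --pt "0 0 0 -0.59 0.11 0 -1" --pt "0 0 0 -2 0.36 0 -1" --pt "0 0 0 -3 0.5 0 -1" --pt "0 0 0 0 0 3 -1" --pt "0 0 0 0 0 4 -1" --pt "0 0 0 0 0 4 -1" --pt "0 0 0 0 -2 3 -1" --pt "0 0 0 0 0 0 -1" --pt "0 0 0 0 0 0 -1" --pt "0 0 0 0 0 0 -1"

```text
t: 13.17
ee_pos: [0.5269, 0.0119, 0.1623]
ee_rot: [0.0, 0.09, 0.996, -0.0]
contact_force: [-0.3, -0.1, -0.9]
grip_width: 0.0005
finger_force: 0.0
```

```bash
python3 look.py 8
```

```text
13.1667 [0.52688187 0.01185046 0.16230911] [-0.15426889 -0.01861385  0.16230911] [-0.28109728 -0.1467093  -0.9489752 ]
top dish 313 [[-113.4, 53.9, 25.2], [-90.7, 81.2, 27.6], [-57.4, 111.6, 30.7]]
top lip 79 [[-94.4, -31.7, 31.7], [-90.9, -1.2, 36.0], [-87.2, 30.8, 39.5]]
top stack 445 [[-24.6, -26.4, 53.6], [2.5, -0.7, 59.2], [27.8, 25.5, 64.4]]
scene dish 587 [[-122.0, 31.2, 25.1], [-96.3, 80.6, 26.4], [-70.7, 106.3, 28.4]]
scene lip 157 [[-96.0, -32.6, 26.6], [-93.7, 1.4, 33.2], [-88.6, 31.2, 36.4]]
scene stack 661 [[-28.1, -25.9, 47.4], [-1.6, 1.8, 57.6], [26.2, 27.3, 77.8]]
```

View pics/s8c.png

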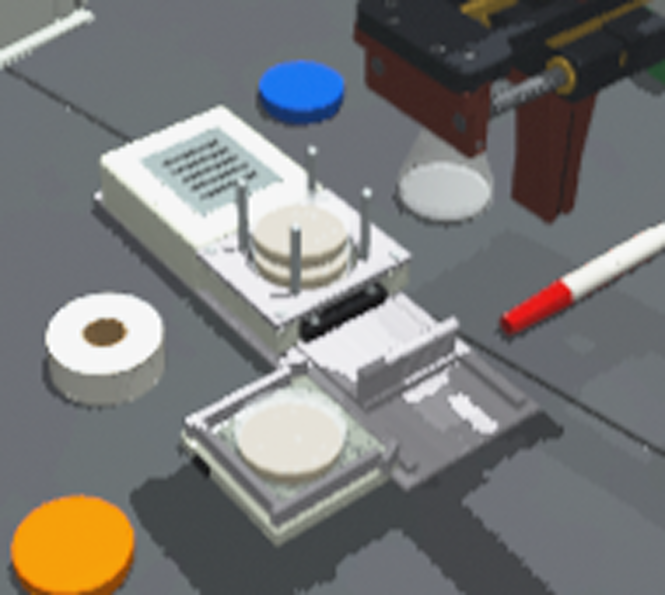

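The picture shows the slide home (lip at (410,360), the same reading as at the start). The stack sits one dish lower, the dish is on the table against the stop at (290,437), and the bystanders are where they were.

```bash
python3 -c "
from plant import robot
print(robot.job_done())"
```

```text
the job is handed in; nothing more can be done
None
```

The job is handed in at about 13 s of the 61 s allowed: the lowest dish rests against the end stop on the viewing table, the slide is fully home, and the next dish has dropped into it. The last picture shows the rest of the stack still in the magazine and the bystanders unmoved.

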